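# Isolate the battery dock and show a module's contacts to the inspection camera

### The job

Make the battery dock safe by pulling the orange isolator plug out of its socket and leaving it in the red tray; then draw the yellow-capped battery module out of its bay, tip it and hold it up in front of the inspection camera, its underside with the brass contacts squarely facing the lens, centred in the view and about 15 cm from it. Finish while still holding the module there, steady and carried by the gripper alone. Leave the blue-capped module in its bay and the other things on the bench alone.

Things in the scene. Friction and masses are not known exactly. Their poses are not given: they have to be found in the camera images.
- dock: Fixed grey battery dock. Origin: centre of its underside on the bench; z up, y along its row. Block 75 (x) x 170 (y) x 60 (z) mm with two wells at y = -40 and +40 mm, each 35 (x) x 47 (y) mm, 40 deep (floor 20 mm above the bench). A black socket block 60 x 60 x 45 (z) mm adjoins its +y end, centred at y = +115 mm.
- socket (a point): Mouth of the isolator socket: centre of the slot on top of the black socket block, 45 mm above the bench; axes as the dock's. The slot is 15.4 (x) x 21.4 (y) mm, 32 deep, with a sprung steel detent in its +y wall.
- plug_grip (a point): Centre of the orange isolator plug's grip (plug about 80 g), an upright slab 14 (x) x 36 (y) x 38 (z) mm; z up. Below it a flange 30 x 34 x 6 mm rests on the socket block; below that a blade 14 x 20 mm, its end 53 mm under this point, sits in the slot. The detent bites in a notch of the blade: the plug comes straight up with a snap at a pull of about 15 N (10 to 20) in the first 8 mm, free after 30 mm.
- tray: Fixed open red tray, 150 (x) x 180 (y) x 30 (z) mm outside, walls and floor about 4 to 5 mm thick. Origin: centre of its underside on the bench.
- yellow_module_center (a point): Centre (half-way up) of the battery module to show: yellow cap and band, about 300 g, a black upright block 32 (x) x 44 (y) x 100 (z) mm, z towards the cap. It stands loosely in one of the dock's bays, lower 40 mm in the well, 60 mm free above, x and y parallel to the dock's. Gap to the other module 36 mm.
- contacts (a point): Centre of the yellow module's underside, with two brass contact pads; 50 mm below the module's centre along its z. Axes as the module's.
- blue_module_center (a point): Centre of the other, like module (blue cap), in the other bay, to be left there. Same sizes and axes.
- camera: Inspection camera on a low fixed stand (aluminium foot 100 x 100 mm): blue body, black lens, white ring light 61 mm across. Origin: centre of the front of the lens, 105 mm above the bench. Its z is the direction in which it looks: 45 degrees up and roughly towards the robot; its y is horizontal.
- screwdriver: Screwdriver lying on the bench; bystander.
- tape_roll: Roll of blue tape lying flat, 90 mm across, 24 mm high; bystander; origin under its centre.
- bottle: White bottle, 60 mm across, 150 mm high; bystander; origin under its centre.
- jar: Amber jar, 60 mm across, 60 mm high; bystander; origin under its centre.
- carton: Cardboard box 110 x 80 x 60 mm; bystander; origin under its centre.
- multimeter: Yellow multimeter lying flat, 170 (x) x 85 (y) mm, 43 mm high; bystander; origin under its centre.

How it is judged:
On the way, in this order (a step that is already met when the one before it is completed fails the run):
1. the isolator plug is pulled clear of its socket (distance between plug_grip and socket above 0.058 m and contact force between plug and dock below 0.1 N), for 0.1 s.
2. the plug is in the red tray, let go, while the yellow module is still in its bay (x of plug_grip in the frame of tray between -0.07 and 0.07 m and y of plug_grip in the frame of tray between -0.085 and 0.085 m and z of plug_grip in the frame of tray below 0.07 m and contact force between plug and the fingers below 0.1 N and linear speed of plug below 0.03 m/s and z of yellow_module_center in the frame of dock below 0.085 m), for 0.2 s.
3. the gripper has drawn the yellow module up clear of the dock (contact force between yellow_module and the fingers above 1 N and contact force between yellow_module and dock below 0.2 N and contact force between yellow_module and table below 0.2 N and contact force between yellow_module and tray below 0.2 N and contact force between yellow_module and camera_stand below 0.2 N and height (world z) of contacts above 0.07 m), for 0.2 s.
At the end, for the whole second after the job is handed in: Gripper alone holds the yellow module still: contacts 10-20 cm before the lens, within 40 mm of its axis each way, over 12 cm above the bench, facing the lens within 0.3 rad, touching no dock, bench, tray or camera; plug released in the tray; blue module within 12 mm of its start (contact force between yellow_module and the fingers above 1 N and contact force between yellow_module and dock below 0.2 N and contact force between yellow_module and table below 0.2 N and contact force between yellow_module and tray below 0.2 N and contact force between yellow_module and camera_stand below 0.2 N and z of contacts in the frame of camera between 0.1 and 0.2 m and x of contacts in the frame of camera between -0.04 and 0.04 m and y of contacts in the frame of camera between -0.04 and 0.04 m and angle between the z axis of contacts and the z axis of camera, either way round below 0.3 rad and angle between contacts's own z axis and vertical below 1.2 rad and height (world z) of contacts above 0.12 m and linear speed of each of yellow_module, plug below 0.03 m/s and angular speed of yellow_module below 0.2 rad/s and distance of blue_module_center from where it was at the start of the episode below 0.012 m and x of plug_grip in the frame of tray between -0.07 and 0.07 m and y of plug_grip in the frame of tray between -0.085 and 0.085 m and z of plug_grip in the frame of tray below 0.07 m and contact force between plug and the fingers below 0.1 N); the arm keeps its last pose, push and grip.
It fails at once if the blue module is lifted or shoved (more than 12 mm) (distance of blue_module_center from where it was at the start of the episode above 0.012 m).
It fails at once if another thing on the bench is shifted by more than 3 cm (distance of any of screwdriver, tape_roll, bottle, jar, carton, multimeter from where it was at the start of the episode above 0.03 m).
It also fails if it takes over 61 s, if anything falls off the work surface, if the arm or the gripper's body presses on something with over 40 N, if the wrist force passes 120 N, or if a joint passes its speed limit or range.

### The arm

A 7-joint arm with a two-finger parallel gripper is mounted at the origin on the work surface. World frame = base frame: x ahead of the robot, y to its left, z up, the work surface at z = 0. Lengths are in m, angles in rad, forces in N, time in s.
With the tool pointing down it reaches from about 0.4 to 0.925 m from the base axis. Payload 5.6 kg.
Tool frame: the origin (TCP) lies at the very end of the fingers, on their centre line; the grasp point (between the pads) lies 19 mm behind it; x points along the fingers, y is the direction in which the jaws open and shut, and the axes are right-handed (so a half turn about x gives the same grasp; the last joint's range is limited). The gripper opens to 85 mm and grips with 20 to 120 N. Pads are 22 mm wide; open, the fingers measure 114 mm over their backs; the gripper's body (76 mm by 85 mm) begins 54 mm behind the grasp point. The pads swing forward as they close: fully open they stand 13 mm farther back than shut.
Start: joints at [-1.325, 0.468, -0.012, 1.603, 0.006, 1.071, -0.056], TCP at [0.185, 0.623, 0.231] pointing down, gripper open.
Joint ranges: [-2.53, 2.53], [-0.31, 2.02], [-1.57, 1.55], [0.28, 2.44], [-1.29, 4.43], [0.15, 1.84], [-2.92, 2.92]. Speed limits (rad/s): [2.57, 2.57, 3.14, 3.14, 3.14, 3.14, 3.14].

### API

Orientations are given as a unit quaternion [w, x, y, z].
In Python, from plant import manip gives the robot as it stands.
- The arm moves only by the tool jog_arm, never from a script. Its argument "steps" is a list of rows, each a list of 7 numbers: the shift along the tool's x, y, z normalised to -1 to 1, where 1 is 0.15 m, then the turn, a rotation vector about the tool's x, y, z normalised to -1 to 1, where 1 is 2 pi rad, then the closure, from -1 (fully open) to 1 (shut). A call has 1 to 5 rows; each row is the pose to reach, as a shift and turn from the pose commanded when the call began, along the tool's axes at that moment, turning the shorter way round; what a row does not reach only later rows make up. A row lasts 1/8 s, in which the tool goes at most 62.5 mm and 10.7 degrees, less where a joint would pass 70% of its speed; a pose out of reach is approached as far as the arm can. A call with a number of a shift or a turn outside -1 to 1 is refused whole. A call with a gripper value outside its range is refused whole. The fingers move at their own pace and stop on an object; "grip_force" is the grip in N (left out, the last holds). Time passes only in rows, so rows that repeat a pose let the fingers close. It gives the time, the measured TCP pose, the force and the opening at its end, in the units of the state.
- manip.get_state(): the state, without advancing time (a new reading comes with each control period).
- manip.capture(name): name is "scene" or "top"; returns (picture, depth): 480x640x3 uint8, red, green, blue; 480x640 float32, m along the optical axis (not along the pixel's ray), 0 where there is no reading.
- manip.calibration(name): a dict with "mtx" (3x3 intrinsics, pixels), "R" (3x3) and "t" (3): a world point X has camera coordinates R X + t. Camera axes: x right, y down, z forward; pixel columns grow to the right and rows downward; lengths in m; the calibration is good to about 2 mm. A picture is of the moment at which its call begins. calibration takes no time and is no camera call.
- manip.sign_off(): hands the job in, once; it reports no verdict.
Trained networks look in the newest picture that a camera, given by its name, has taken for a name from the list of things; names that differ only in an ending like _2 or _b are one class to them, and where a whole thing is asked for, a point or a joint stands for the part that bears it (a point fixed in the world has none). Each returns a list of dicts, best first, with "p" (0 to 1); they miss things now and then, are a little off and sometimes report something else, mostly with a low value. They report only what shows in the picture. A call takes as long as a camera call.
- manip.search_frame(camera, query): "pixel" ([column, row] in pixels, amid what is visible of it).
- manip.spot_point(camera, query): "pixel" ([column, row] in pixels: a listed point, or the origin of a listed thing).
The state is a dict: "t": time; "qpos": joint angles; "joint_velocities": joint speeds; "joint_torque": joint torques, N m; "position": TCP position; "orientation": TCP orientation; "force": force on the tool from outside, world axes, zero at the start; "ft_torque": the same for the moment, N m; "width": finger opening in m.
Only numpy, scipy, OpenCV 4.12 (cv2) and the standard library are available. Lean on these libraries where they do the work, as an engineer would, in place of code of your own. Each camera call takes 0.05 s, during which the arm holds its last target. There are 200 camera calls.

## Working session

There is one attempt and no reset: what is moved stays moved. The work goes in short steps, Python scripts to look and compute and a tool call to move; the robot and the scene stay as the last step left them, time stands still between calls to the robot, and variables do not carry over. Pictures are saved under pics/ and viewed, about 8 in all and at most 12, crops included, and the job is handed in when it is done.

Besides the shell and the picture viewer there is one more tool, called by a JSON object that holds its "api" and its "payload". jog_arm: Moves the arm, as the interface text tells. Its arguments: {"type":"object","properties":{"steps":{"type":"array","items":{"type":"array","items":{"type":"number","minimum":-1,"maximum":1}}},"grip_force":{"type":"number"}},"required":["steps"]}

```bash
ls; mkdir -p pics; cat > h.py <<'E'
import numpy as np, cv2
from plant import manip
from scipy.spatial.transform import Rotation as Ro
def cal(n):
    c=manip.calibration(n); return np.array(c["mtx"]),np.array(c["R"]),np.array(c["t"])
def unproj(n,px,d):
    K,R,t=cal(n); r=np.linalg.inv(K)@np.array([px[0],px[1],1.]); return R.T@(r*d-t)
def cloud(n,depth):
    K,R,t=cal(n); v,u=np.mgrid[:480,:640]
    p=np.stack([u,v,np.ones_like(u)],-1)@np.linalg.inv(K).T*depth[...,None]
    return (p-t)@R
def proj(n,X):
    K,R,t=cal(n); c=R@np.array(X)+t; p=K@c; return p[:2]/p[2]
def tri(pa,pb):
    A=[]
    for n,p in (("scene",pa),("top",pb)):
        K,R,t=cal(n); P=K@np.c_[R,t]; A+=[p[0]*P[2]-P[0],p[1]*P[2]-P[1]]
    X=np.linalg.svd(np.array(A))[2][-1]; return X[:3]/X[3]
E
python3 - <<'E'
from h import *
s=manip.get_state(); print({k:np.round(v,3) for k,v in s.items()})
im={}
for n in("scene","top"):
    p,d=manip.capture(n); im[n]=p; np.savez(f"{n}0.npz",p=p,d=d)
    cv2.imwrite(f"pics/{n}0.png",p[...,::-1]); K,R,t=cal(n); print(n,K.round(1).tolist(),(-R.T@t).round(3),R[2].round(2))
for q in["plug_grip","socket","yellow_module_center","blue_module_center","dock","tray","camera"]:
    r={}
    for n in("scene","top"):
        l=manip.spot_point(n,q); r[n]=l
        C=cloud(n,np.load(f"{n}0.npz")["d"])
        for o in l[:2]:
            u,v=np.round(o["pixel"]).astype(int); print(q,n,np.round(o["pixel"],1),round(o["p"],2),C[min(v,479),min(u,639)].round(3))
    if r["scene"] and r["top"]: print("   tri",tri(r["scene"][0]["pixel"],r["top"][0]["pixel"]).round(3))
E
```

```text
pics
{'t': np.float64(0.0), 'qpos': array([-1.325,  0.468, -0.012,  1.604,  0.006,  1.071, -0.056]), 'joint_velocities': array([-0.001, -0.001,  0.   , -0.002, -0.   ,  0.   ,  0.001]), 'joint_torque': array([ 0.0000e+00, -5.3238e+01,  2.2000e-02, -2.5130e+01,  1.1000e-02,
        8.0000e-03, -0.0000e+00]), 'position': array([0.185, 0.622, 0.23 ]), 'orientation': array([ 0.7  ,  0.101,  0.7  , -0.102]), 'force': array([-0.035, -0.658, -0.152]), 'ft_torque': array([0.   , 0.035, 0.024]), 'width': np.float64(0.086)}
scene [[554.5, 0.0, 322.7], [0.0, 554.5, 243.2], [0.0, 0.0, 1.0]] [ 1.231 -0.664  1.353] [-0.4   0.45 -0.8 ]
top [[602.5, 0.0, 321.3], [0.0, 602.5, 235.5], [0.0, 0.0, 1.0]] [0.392 0.02  1.472] [ 0.12  0.   -0.99]
plug_grip scene [345.1 174.7] 0.43 [0.475 0.284 0.092]
plug_grip top [203.8 276.7] 0.65 [0.468 0.292 0.087]
   tri [0.469 0.294 0.082]
socket scene [347.5 182.5] 0.86 [0.481 0.293 0.057]
socket scene [325.9 212.4] 0.61 [0.511 0.152 0.059]
socket top [208.  274.3] 0.95 [0.474 0.283 0.09 ]
socket top [218.5 173.2] 0.73 [0.727 0.275 0.022]
   tri [0.477 0.291 0.053]
y
[... 172 characters left out ...]
[0.47  0.29  0.087]
   tri [0.485 0.147 0.056]
blue_module_center scene [333.2 192.9] 0.67 [0.495 0.203 0.091]
blue_module_center top [231.7 273.1] 0.78 [0.475 0.223 0.122]
   tri [0.477 0.231 0.055]
dock scene [327.6 215.6] 0.76 [0.523 0.148 0.053]
dock top [251.3 268.4] 0.58 [0.49  0.187 0.063]
   tri [ 0.491  0.191 -0.009]
tray scene [221.7 289.1] 0.87 [ 0.446 -0.226  0.005]
tray top [422.5 288.8] 0.76 [ 0.44  -0.221  0.005]
   tri [ 0.441 -0.224 -0.003]
camera scene [331.8 316.2] 0.94 [ 0.78  -0.131  0.111]
camera scene [328.5 215.1] 0.3 [0.525 0.146 0.061]
camera top [385.9 147.8] 0.83 [ 0.766 -0.13   0.101]
camera top [268.7 270.5] 0.49 [0.481 0.14  0.118]
   tri [ 0.771 -0.128  0.094]
```

View pics/top0.png

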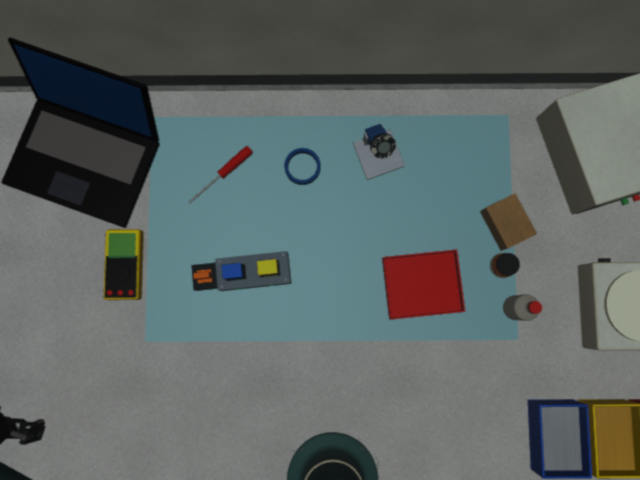

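View pics/scene0.png

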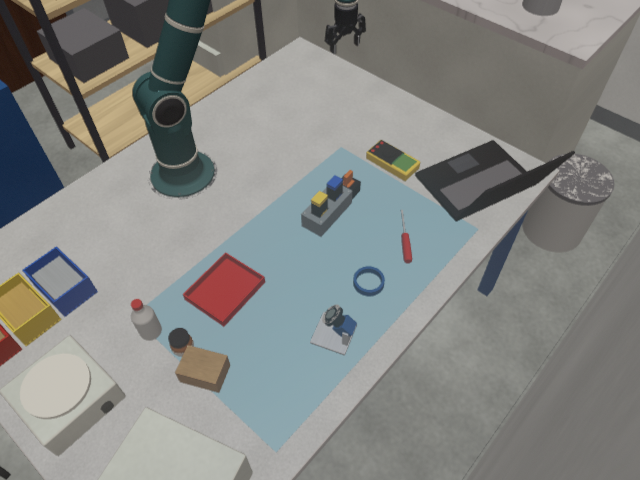

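```bash
python3 - <<'E'
from h import *
def rect(m,P,name):
    pts=P[m][:,:2].astype(np.float32); c,s,a=cv2.minAreaRect(pts); print(name,len(pts),np.round(c,3),np.round(s,3),round(a,1),"z",np.median(P[m][:,2]).round(3))
for n in("top","scene"):
    z=np.load(n+"0.npz"); P=cloud(n,z["d"]); h=cv2.cvtColor(z["p"],cv2.COLOR_RGB2HSV); H,S,V=[h[...,i].astype(int) for i in range(3)]
    x,y,zz=P[...,0],P[...,1],P[...,2]; ok=z["d"]>0
    reg=ok&(abs(x-.48)<.12)&(y>.03)&(y<.36)
    rect(reg&(zz>.108)&(y<.185),P,n+" ycap"); rect(reg&(zz>.108)&(y>.185),P,n+" bcap")
    rect(reg&(zz>.075)&(zz<.1)&(y>.25),P,n+" plugtop"); rect(reg&(zz>.054)&(zz<.066)&(y<.28),P,n+" docktop")
    rect(reg&(zz>.035)&(zz<.049)&(y>.25),P,n+" sockettop")
    rect(ok&(abs(x-.44)<.12)&(abs(y+.22)<.13)&(zz>.02)&(zz<.04)&(S>120)&((H<10)|(H>170)),P,n+" trayrim")
    m=ok&(abs(x-.77)<.09)&(abs(y+.13)<.08)&(zz>.05)
    w=m&(S<60)&(V>180); q=P[w]; c=q.mean(0); U,s_,Vt=np.linalg.svd(q-c); print("ring",len(q),c.round(3),Vt[2].round(3),(s_/len(q)**.5).round(4))
E
```

```text
top ycap 284 [0.489 0.145] [0.033 0.044] 7.1 z 0.12
top bcap 289 [0.481 0.224] [0.032 0.044] 5.6 z 0.119
top plugtop 102 [0.473 0.298] [0.014 0.036] 3.1 z 0.088
top docktop 1534 [0.484 0.188] [0.075 0.178] 5.9 z 0.06
top sockettop 412 [0.47  0.294] [0.068 0.07 ] 4.6 z 0.045
top trayrim 420 [ 0.452 -0.221] [0.148 0.179] 5.6 z 0.029
ring 0 [nan nan nan] [0. 0. 1.] []
scene ycap 150 [0.492 0.142] [0.036 0.045] 6.3 z 0.118
scene bcap 142 [0.483 0.223] [0.036 0.049] 1.8 z 0.117
scene plugtop 61 [0.477 0.297] [0.018 0.039] 1.6 z 0.085
scene docktop 543 [0.487 0.188] [0.079 0.186] 5.1 z 0.059
scene sockettop 113 [0.479 0.289] [0.065 0.082] 12.3 z 0.043
scene trayrim 267 [ 0.454 -0.223] [0.154 0.182] 5.8 z 0.028
ring 0 [nan nan nan] [0. 0. 1.] []<stdin>:13: RuntimeWarning: Mean of empty slice.
  ret = um.true_divide(
```

The top view shows the dock row at (192–290, 252–290), with the plug at (203, 276), blue cap at (232, 271) and yellow cap at (268, 267). The tray is at (423, 285) and the camera at (383, 147) on its foot. The scene view agrees. Cloud sizes and heights match the text: 0.12 for the caps, 0.088 for the plug top and 5.8° for the dock yaw. Next I'll measure the camera axis and the moves to the plug.

```bash
cat >> h.py <<'E'
def down(yaw): # tool x down, tool y along (cos yaw, sin yaw)
    x=np.array([0,0,-1.]); y=np.array([np.cos(yaw),np.sin(yaw),0]); return np.c_[x,y,np.cross(x,y)]
def cur():
    s=manip.get_state(); q=s["orientation"]; return np.array(s["position"]),Ro.from_quat([q[1],q[2],q[3],q[0]]).as_matrix(),s
def go(p,R,verbose=True):
    c,C,s=cur(); d=C.T@(np.array(p)-c)/.15; w=Ro.from_matrix(C.T@R).as_rotvec()/(2*np.pi)
    print("row",np.r_[d,w].round(4).tolist(),"dist",np.linalg.norm(d*.15).round(3),"deg",np.degrees(np.linalg.norm(w)*2*np.pi).round(1)); return d,w
E
python3 - <<'E'
from h import *
print(cur()[1].round(3))
a=np.radians(5.8)
for k in(0,np.pi): go([.473,.298,.19],down(a+k))
ims=[]
for n in("top","scene"):
    z=np.load(n+"0.npz"); P=cloud(n,z["d"]); p=z["p"]; h=cv2.cvtColor(p,cv2.COLOR_RGB2HSV); H,S,V=[h[...,i].astype(int) for i in range(3)]
    u,v=(380,150) if n=="top" else (335,325)
    ims.append(cv2.resize(p[v-32:v+32,u-32:u+32],(400,400),interpolation=cv2.INTER_CUBIC))
    near=np.zeros((480,640),bool); near[v-35:v+35,u-35:u+35]=1
    f=near&(S<60)&(V>110)&(P[...,2]<.03); c,s,an=cv2.minAreaRect(P[f][:,:2].astype(np.float32)); print(n,"foot",f.sum(),np.round(c,3),np.round(s,3),round(an,1))
    b=near&(P[...,2]>.06)&(S<90); q=P[b]
    # RANSAC plane, normal 45 deg up
    rng=np.random.default_rng(0); best=(0,)
    for _ in range(3000):
        t=q[rng.choice(len(q),3,False)]; nn=np.cross(t[1]-t[0],t[2]-t[0]); L=np.linalg.norm(nn)
        if L<1e-5: continue
        nn/=L; nn*=np.sign(nn[2])
        if not .55<nn[2]<.85: continue
        i=abs((q-t[0])@nn)<.003
        if i.sum()>best[0]: best=(i.sum(),i)
    i=best[1]; c=q[i].mean(0); nn=np.linalg.svd(q[i]-c)[2][2]; nn*=np.sign(nn[2]); print("plane",len(q),i.sum(),c.round(3),nn.round(3),"heading",np.degrees(np.arctan2(nn[1],nn[0])).round(1),"ext",(q[i].max(0)-q[i].min(0)).round(3))
    bl=near&(H>100)&(H<130)&(S>100)&(P[...,2]>.03); print("blue body",bl.sum(),P[bl].mean(0).round(3))
cv2.imwrite("pics/cam.png",np.hstack(ims)[...,::-1])
E
```

```text
[[ 0.     0.285  0.959]
 [ 0.     0.959 -0.285]
 [-1.     0.    -0.   ]]
row [0.2755, -1.531, 2.457, 0.1879, -0.0, -0.0] dist 0.436 deg 67.7
row [0.2755, -1.531, 2.457, -0.3121, 0.0, -0.0] dist 0.436 deg 112.3
top foot 953 [ 0.799 -0.125] [0.174 0.165] 89.5
plane 543 357 [ 0.769 -0.125  0.104] [-0.666 -0.245  0.704] heading -159.8 ext [0.045 0.059 0.047]
blue body 202 [ 0.807 -0.104  0.097]
scene foot 4083 [ 0.759 -0.093] [0.197 0.224] 42.0
plane 431 216 [ 0.772 -0.126  0.105] [-0.662 -0.251  0.707] heading -159.2 ext [0.048 0.058 0.046]
blue body 189 [ 0.816 -0.111  0.081]
```

View pics/cam.png

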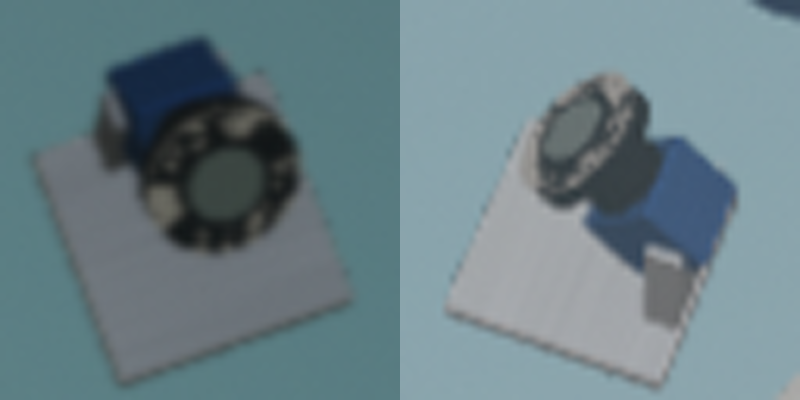

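The crops show the lens at crop (225, 183) on the left and (572, 128) on the right. Both views put the lens at about (0.770, −0.126, 0.105), with axis (−0.665, −0.248, 0.705), so 45° up at heading −159.5°. That fits the text. Now I'll move towards the plug.

{"api": "jog_arm", "payload": {"steps": [[0,-0.6,1,0.14,0,0,-1],[0,-0.6,1,0.14,0,0,-1],[0,-0.6,1,0.14,0,0,-1],[0,-0.6,1,0.14,0,0,-1],[0,-0.6,1,0.14,0,0,-1]]}}

```text
t: 1.42
position: [0.3041, 0.4935, 0.2317]
orientation: [0.588, 0.392, 0.589, -0.392]
force: [-0.1, -0.3, -0.5]
width: 0.0852
```

```bash
python3 -c "
from h import *
go([.473,.298,.19],down(np.radians(5.8)))"
```

```text
row [0.2772, 0.5365, 1.6371, 0.0469, -0.0001, -0.0001] dist 0.262 deg 16.9
```

{"api": "jog_arm", "payload": {"steps": [[0.15,0.3,1,0.047,0,0,-1],[0.15,0.3,1,0.047,0,0,-1],[0.15,0.3,1,0.047,0,0,-1],[0.15,0.3,1,0.047,0,0,-1]]}}

```text
t: 1.92
position: [0.4055, 0.3709, 0.2088]
orientation: [0.525, 0.474, 0.524, -0.474]
force: [0.1, 0.3, 0.2]
width: 0.0854
```

```bash
python3 -c "
from h import *
go([.473,.298,.16],down(np.radians(5.8)))"
```

```text
row [0.3258, 0.3984, 0.5284, -0.0, 0.0002, -0.0001] dist 0.111 deg 0.1
```

{"api": "jog_arm", "payload": {"steps": [[0.33,0.4,0.53,0,0,0,-1],[0.33,0.4,0.53,0,0,0,-1],[0.33,0.4,0.53,0,0,0,-1],[0.33,0.4,0.53,0,0,0,-1]]}}

```text
t: 2.42
position: [0.4709, 0.3026, 0.1594]
orientation: [0.526, 0.472, 0.527, -0.472]
force: [0.3, 0.8, -0.5]
width: 0.0858
```

```bash
cat > look.py <<'E'
from h import *
import sys
tag=sys.argv[1]; u=[int(i) for i in sys.argv[2:6]]
ims=[]
for k,n in enumerate(("top","scene")):
    p,d=manip.capture(n); np.savez(f"{n}_{tag}.npz",p=p,d=d); a,b=u[2*k:2*k+2]; a=max(a,50); b=max(b,50); ims.append(cv2.resize(p[b-50:b+50,a-50:a+50],(400,400),interpolation=cv2.INTER_CUBIC))
cv2.imwrite(f"pics/{tag}.png",np.hstack(ims)[...,::-1])
E
python3 look.py above 215 270 345 185; python3 -c "
from h import *
p,R,s=cur(); print(p.round(4),s['force'],s['width'])
go([.473,.298,.051],down(np.radians(5.8)))"
```

```text
[0.4707 0.3031 0.1598] [-1.25483209  0.68258109  0.19439487] 0.08561567345761635
row [0.7253, 0.0111, 0.0363, 0.0014, -0.0002, -0.0001] dist 0.109 deg 0.5
```

View pics/above.png

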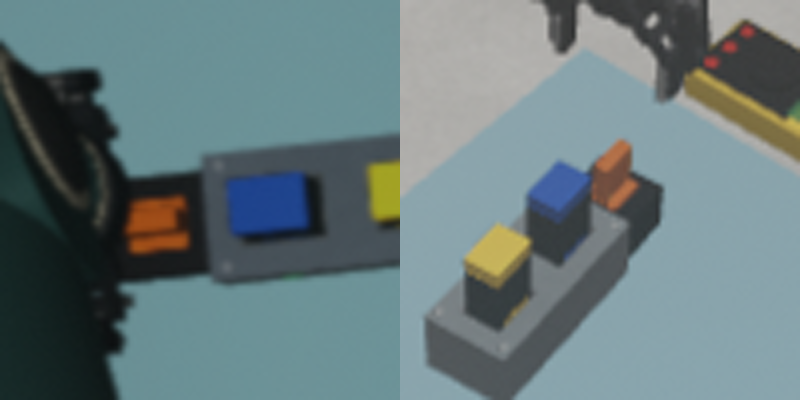

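The gripper is open, straddling the plug in x with the fingers either side. The plug's at crop (157, 222) on the left and (612, 175) on the right, and the fingers are clear of the blue module. The apparent offset is parallax. Now I'll descend and grip.

{"api": "jog_arm", "payload": {"steps": [[0.4,0.01,0.035,0,0,0,-1],[0.69,0.01,0.035,0,0,0,-1],[0.69,0.01,0.035,0,0,0,-1],[0.69,0.01,0.035,0,0,0,-0.2],[0.69,0.01,0.035,0,0,0,0.2]], "grip_force": 70}}

```text
t: 3.15
position: [0.4748, 0.2973, 0.0581]
orientation: [0.526, 0.474, 0.526, -0.471]
force: [-0.1, 0.0, 0.9]
width: 0.0517
```

{"api": "jog_arm", "payload": {"steps": [[0,0,0,0,0,0,1],[0,0,0,0,0,0,1],[0,0,0,0,0,0,1],[0,0,0,0,0,0,1],[0,0,0,0,0,0,1]]}}

```text
t: 3.78
position: [0.4745, 0.2964, 0.0568]
orientation: [0.526, 0.473, 0.526, -0.472]
force: [0.5, -0.6, 7.0]
width: 0.0135
```

```bash
python3 -c "
from h import *
p,R,s=cur(); print(p.round(4),s['force'].round(2),s['ft_torque'].round(2),s['width'])"
```

```text
[0.4745 0.2964 0.0568] [ 0.45 -0.62  6.99] [-0.05  0.04  0.01] 0.013526067928656588
```

{"api": "jog_arm", "payload": {"steps": [[-0.04,0,0,0,0,0,1],[-0.08,0,0,0,0,0,1],[-0.14,0,0,0,0,0,1],[-0.2,0,0,0,0,0,1],[-0.27,0,0,0,0,0,1]]}}

```text
t: 4.4
position: [0.4728, 0.2957, 0.0968]
orientation: [0.526, 0.472, 0.526, -0.473]
force: [0.3, 0.1, -0.0]
width: 0.0134
```

{"api": "jog_arm", "payload": {"steps": [[-0.15,0,0,0,0,0,1],[-0.4,0,0,0,0,0,1],[-0.7,0,0,0,0,0,1],[-1,0,0,0,0,0,1],[-1,0,0,0,0,0,1]]}}

```text
t: 5.03
position: [0.4749, 0.2969, 0.2506]
orientation: [0.526, 0.475, 0.526, -0.47]
force: [-0.5, 0.1, -0.8]
width: 0.0132
```

```bash
python3 look.py pulled 215 260 350 165; python3 -c "
from h import *
p,R,s=cur(); print(p.round(4),s['force'].round(2),s['ft_torque'].round(2),s['width'])
go([.452,-.222,.24],down(np.radians(5.8)))"
```

```text
[0.4729 0.2958 0.2467] [-0.02  0.44 -1.27] [-0.05 -0.04 -0.03] 0.01293826306734444
row [0.0428, -0.5082, 3.4175, 0.001, -0.0001, 0.0001] dist 0.518 deg 0.4
```

View pics/pulled.png

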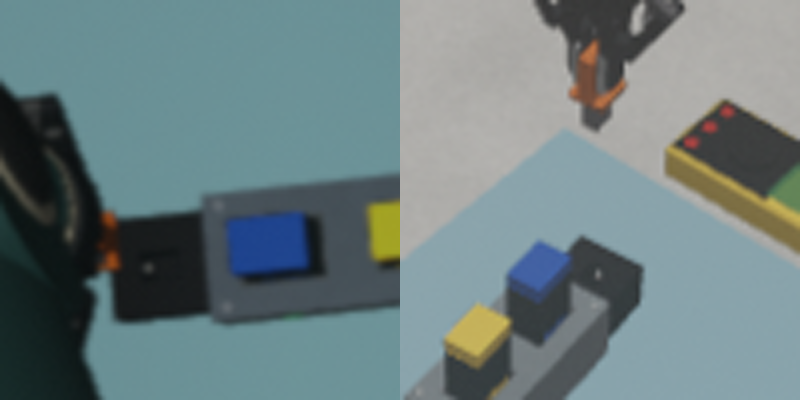

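The plug is in the grip at crop (590, 75), the socket is empty at (600, 272) and both modules are still in place. Now I'll carry it to the tray.

{"api": "jog_arm", "payload": {"steps": [[0,-0.07,0.4,0,0,0,1],[0,-0.15,0.8,0,0,0,1],[0,-0.15,1,0,0,0,1],[0,-0.15,1,0,0,0,1]]}}

```text
t: 5.62
position: [0.4663, 0.1415, 0.2452]
orientation: [0.524, 0.473, 0.525, -0.475]
force: [0.1, 0.9, -1.1]
width: 0.0132
```

{"api": "jog_arm", "payload": {"steps": [[0,-0.07,0.4,0,0,0,1],[0,-0.15,0.8,0,0,0,1],[0,-0.15,1,0,0,0,1],[0,-0.15,1,0,0,0,1]]}}

```text
t: 6.12
position: [0.4604, -0.0083, 0.2456]
orientation: [0.525, 0.473, 0.526, -0.474]
force: [0.3, 0.6, 0.3]
width: 0.0132
```

{"api": "jog_arm", "payload": {"steps": [[0,-0.07,0.4,0,0,0,1],[0,-0.15,0.8,0,0,0,1],[0,-0.15,1,0,0,0,1],[0,-0.15,1,0,0,0,1]]}}

```text
t: 6.62
position: [0.4547, -0.159, 0.2457]
orientation: [0.525, 0.473, 0.526, -0.473]
force: [0.3, 1.5, 0.0]
width: 0.0128
```

```bash
python3 -c "
from h import *
p,R,s=cur(); print(p.round(4),s['force'].round(2),s['width'],s['qpos'].round(2))
go([.452,-.222,.14],down(np.radians(5.8)))"
```

```text
[ 0.4547 -0.159   0.2457] [0.32 1.48 0.01] 0.01279930580721814 [-0.34  0.17  0.68  2.02 -0.13  0.99  0.52]
row [0.7048, -0.0611, 0.4156, 0.0006, 0.0001, 0.0002] dist 0.123 deg 0.2
```

{"api": "jog_arm", "payload": {"steps": [[0.2,-0.03,0.3,0,0,0,1],[0.6,-0.06,0.42,0,0,0,1],[0.95,-0.06,0.42,0,0,0,1],[0.95,-0.06,0.42,0,0,0,1],[0.95,-0.06,0.42,0,0,0,1]]}}

```text
t: 7.25
position: [0.4538, -0.2213, 0.1049]
orientation: [0.527, 0.472, 0.526, -0.472]
force: [0.8, -1.0, -0.5]
width: 0.013
```

```bash
python3 -c "
from h import *
p,R,s=cur(); print(p.round(4),s['force'].round(2),s['width'])
go([.452,-.222,.047],down(np.radians(5.8)))"
```

```text
[ 0.4538 -0.2213  0.1049] [ 0.82 -1.04 -0.46] 0.01302673316174418
row [0.3862, -0.0127, 0.0035, 0.0013, 0.0, -0.0002] dist 0.058 deg 0.5
```

Now the last 58 mm in small steps, then open.

{"api": "jog_arm", "payload": {"steps": [[0.2,-0.01,0,0,0,0,1],[0.34,-0.01,0,0,0,0,1],[0.38,-0.01,0,0,0,0,1],[0.38,-0.01,0,0,0,0,1]]}}

```text
t: 7.75
position: [0.4522, -0.2224, 0.0483]
orientation: [0.527, 0.473, 0.525, -0.472]
force: [-0.6, 0.5, 0.2]
width: 0.013
```

{"api": "jog_arm", "payload": {"steps": [[0,0,0,0,0,0,-1],[0,0,0,0,0,0,-1],[0,0,0,0,0,0,-1],[0,0,0,0,0,0,-1],[0,0,0,0,0,0,-1]]}}

```text
t: 8.38
position: [0.4508, -0.2225, 0.0468]
orientation: [0.526, 0.473, 0.526, -0.473]
force: [-0.1, 0.2, 0.1]
width: 0.0852
```

{"api": "jog_arm", "payload": {"steps": [[-0.3,0,0,0,0,0,-1],[-0.7,0,0,0,0,0,-1],[-1,0,0,0,0,0,-1],[-1,0,0,0,0,0,-1]]}}

```text
t: 8.88
position: [0.4529, -0.2233, 0.1999]
orientation: [0.528, 0.474, 0.524, -0.471]
force: [0.5, 0.4, -0.2]
width: 0.0854
```

```bash
python3 look.py tray 425 275 225 285; python3 -c "
from h import *
p,R,s=cur(); print(p.round(4),s['force'].round(2),s['width'])
for n in('top','scene'):
    z=np.load(n+'_tray.npz'); P=cloud(n,z['d']); h=cv2.cvtColor(z['p'],cv2.COLOR_RGB2HSV)
    m=(h[...,0]>7)&(h[...,0]<18)&(h[...,1]>150)&(abs(P[...,0]-.452)<.1)&(abs(P[...,1]+.222)<.1); print(n,m.sum(),np.median(P[m],0).round(3),P[m][:,2].max() if m.any() else '')
go([.489,.145,.2],down(np.radians(5.8)))"
```

```text
[ 0.4508 -0.222   0.1967] [-0.29  0.99 -1.2 ] 0.08521408436901486
top 180 [ 0.448 -0.217  0.067] 0.5202455258768782
scene 73 [ 0.453 -0.219  0.072] 0.08125038215374411
row [-0.0202, 0.5154, -2.4054, 0.001, -0.0001, -0.0001] dist 0.369 deg 0.4
```

View pics/tray.png

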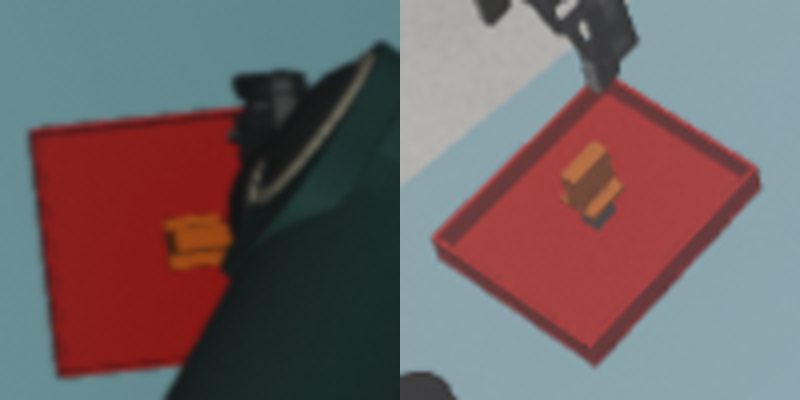

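The plug is standing upright in the tray, let go, at crop (590, 178). Its top is at about 0.08, so the grip centre is near 0.06, under the 0.07 limit. Next, the yellow module.

{"api": "jog_arm", "payload": {"steps": [[0,0.1,-0.4,0,0,0,-1],[0,0.2,-0.8,0,0,0,-1],[0,0.2,-1,0,0,0,-1],[0,0.2,-1,0,0,0,-1]]}}

```text
t: 9.48
position: [0.4635, -0.0676, 0.1951]
orientation: [0.526, 0.47, 0.528, -0.472]
force: [0.3, -0.7, -0.6]
width: 0.0855
```

{"api": "jog_arm", "payload": {"steps": [[0,0.1,-0.4,0,0,0,-1],[0,0.2,-0.8,0,0,0,-1],[0,0.2,-1,0,0,0,-1],[0,0.2,-1,0,0,0,-1]]}}

```text
t: 9.98
position: [0.478, 0.0832, 0.1956]
orientation: [0.526, 0.471, 0.527, -0.473]
force: [0.2, -1.0, 0.8]
width: 0.0856
```

```bash
python3 -c "
from h import *
p,R,s=cur(); print(p.round(4))
go([.489,.145,.16],down(np.radians(5.8)))"
```

```text
[0.478  0.0832 0.1956]
row [0.2366, 0.1187, -0.4015, 0.0014, 0.0002, 0.0003] dist 0.072 deg 0.5
```

{"api": "jog_arm", "payload": {"steps": [[0.1,0.12,-0.4,0.0015,0,0,-1],[0.24,0.12,-0.4,0.0015,0,0,-1],[0.24,0.12,-0.4,0.0015,0,0,-1],[0.24,0.12,-0.4,0.0015,0,0,-1]]}}

```text
t: 10.48
position: [0.4905, 0.1416, 0.1611]
orientation: [0.523, 0.476, 0.523, -0.476]
force: [1.2, 0.1, -0.4]
width: 0.0856
```

```bash
python3 look.py yel 260 270 320 210; python3 -c "
from h import *
p,R,s=cur(); print(p.round(4))
for n in('top','scene'):
    z=np.load(n+'_yel.npz'); P=cloud(n,z['d']); h=cv2.cvtColor(z['p'],cv2.COLOR_RGB2HSV)
    m=(h[...,0]>22)&(h[...,0]<38)&(h[...,1]>130)&(abs(P[...,0]-.489)<.06)&(abs(P[...,1]-.145)<.05)&(P[...,2]>.11); print(n,m.sum(),P[m].mean(0).round(3))
go([.489,.145,.068],down(np.radians(5.8)))"
```

```text
[0.4907 0.1424 0.1616]
top 0 [nan nan nan]
scene 103 [0.492 0.144 0.118]
row [0.6238, -0.0103, -0.018, -0.001, -0.0, -0.0002] dist 0.094 deg 0.4<string>:6: RuntimeWarning: Mean of empty slice.
  ret = um.true_divide(
```

View pics/yel.png

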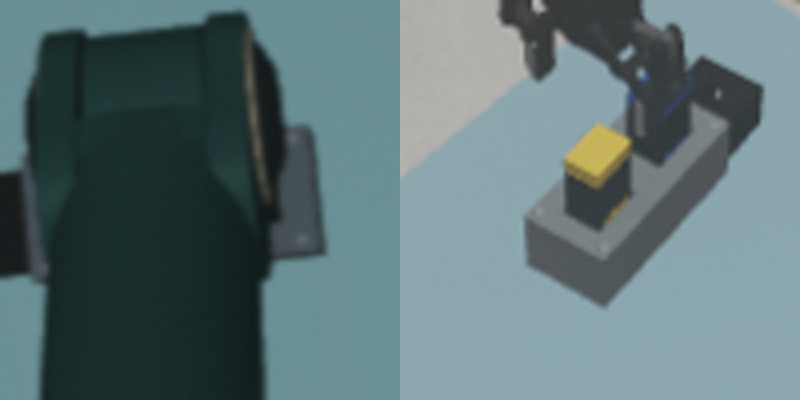

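The yellow cap is at crop (598, 150), unmoved at (0.49, 0.144), with the open fingers above it either side in x and the blue module behind. Now I'll descend and grip.

{"api": "jog_arm", "payload": {"steps": [[0.25,-0.01,-0.02,-0.001,0,0,-1],[0.5,-0.01,-0.02,-0.001,0,0,-1],[0.62,-0.01,-0.02,-0.001,0,0,-1],[0.62,-0.01,-0.02,-0.001,0,0,-1],[0.62,-0.01,-0.02,-0.001,0,0,-0.3]], "grip_force": 80}}

```text
t: 11.2
position: [0.4893, 0.1467, 0.069]
orientation: [0.525, 0.474, 0.525, -0.473]
force: [0.0, -0.1, 0.0]
width: 0.0695
```

{"api": "jog_arm", "payload": {"steps": [[0,0,0,0,0,0,1],[0,0,0,0,0,0,1],[0,0,0,0,0,0,1],[0,0,0,0,0,0,1],[0,0,0,0,0,0,1]]}}

```text
t: 11.82
position: [0.4889, 0.147, 0.0688]
orientation: [0.525, 0.474, 0.525, -0.473]
force: [-1.2, -0.3, 5.4]
width: 0.0311
```

```bash
python3 -c "
from h import *
p,R,s=cur(); print(p.round(4),R.round(3).tolist(),s['force'].round(2),s['ft_torque'].round(2),s['width'])"
```

```text
[0.4889 0.147  0.0688] [[0.001, 0.995, 0.104], [0.001, 0.104, -0.995], [-1.0, 0.002, -0.001]] [-1.2  -0.26  5.39] [0.02 0.26 0.05] 0.031103059011212148
```

{"api": "jog_arm", "payload": {"steps": [[-0.1,0,0,0,0,0,1],[-0.3,0,0,0,0,0,1],[-0.6,0,0,0,0,0,1],[-0.9,0,0,0,0,0,1],[-1,0,0,0,0,0,1]]}}

```text
t: 12.45
position: [0.4889, 0.1469, 0.2205]
orientation: [0.526, 0.475, 0.525, -0.472]
force: [-0.3, 0.2, -4.2]
width: 0.031
```

{"api": "jog_arm", "payload": {"steps": [[-0.2,0,0,0,0,0,1],[-0.4,0,0,0,0,0,1],[-0.4,0,0,0,0,0,1]]}}

```text
t: 12.82
position: [0.4886, 0.1469, 0.2787]
orientation: [0.525, 0.474, 0.525, -0.472]
force: [-0.7, -0.8, -4.2]
width: 0.0312
```

```bash
cat >> h.py <<'E'
L=np.array([.7705,-.1257,.105]); N=np.array([-.664,-.248,.7055]); N/=np.linalg.norm(N)
def final(roll=0.):
    x=-N; h=np.array([x[0],x[1],0]); h/=np.linalg.norm(h)
    z=np.array([h[1],-h[0],0]); y=np.cross(z,x); R=np.c_[x,y,z]@Ro.from_rotvec([roll,0,0]).as_matrix()
    return L+.199*N,R
E
python3 - <<'E'
from h import *
p,R,s=cur(); print(p.round(4),s['force'].round(2),s['ft_torque'].round(2),s['width'],s['qpos'].round(2))
P,F=final(); print(P.round(3),F.round(2).tolist()); go(P,F)
# intermediate: same position yawed down
E
```

```text
[0.4886 0.1469 0.2787] [-0.72 -0.77 -4.23] [-0.01  0.   -0.02] 0.031211342916478042 [-0.89  0.19  0.61  1.92 -0.12  1.07 -0.13]
[ 0.638 -0.175  0.245] [[0.66, 0.66, 0.35], [0.25, 0.25, -0.94], [-0.71, 0.71, 0.0]]
row [0.2207, 0.7696, 2.2386, -0.0383, 0.0157, 0.1243] dist 0.357 deg 47.2
```

{"api": "jog_arm", "payload": {"steps": [[0,0.15,0.4,0,0,0,1],[0,0.3,0.8,0,0,0,1],[0,0.35,1,0,0,0,1],[0,0.35,1,0,0,0,1]]}}

```text
t: 13.32
position: [0.5551, -0.0009, 0.2755]
orientation: [0.524, 0.474, 0.524, -0.477]
force: [-1.1, 0.2, -4.4]
width: 0.0314
```

{"api": "jog_arm", "payload": {"steps": [[0,0.05,0.1,-0.008,0.003,0.025,1],[0,0.05,0.2,-0.016,0.006,0.05,1],[0,0.05,0.3,-0.023,0.009,0.075,1],[0,0.05,0.4,-0.031,0.012,0.1,1],[0,0.05,0.5,-0.038,0.016,0.124,1]]}}

```text
t: 13.95
position: [0.5662, -0.0501, 0.2733]
orientation: [0.662, 0.581, 0.427, -0.204]
force: [-0.8, -0.1, -3.6]
width: 0.0313
```

```bash
python3 - <<'E'
from h import *
p,R,s=cur(); print(p.round(4),s['force'].round(2),s['width'],s['qpos'].round(2))
go(*final())
E
```

```text
[ 0.5662 -0.0501  0.2733] [-0.77 -0.1  -3.57] 0.03125008678848208 [-0.37  0.07  0.63  2.2  -0.91  0.52  1.29]
row [0.2274, 0.0562, 0.9516, -0.0068, -0.0024, 0.0237] dist 0.147 deg 8.9
```

{"api": "jog_arm", "payload": {"steps": [[0.05,0.02,0.25,-0.003,-0.001,0.012,1],[0.12,0.04,0.5,-0.007,-0.0025,0.024,1],[0.2,0.05,0.75,-0.007,-0.0025,0.024,1],[0.22,0.055,0.95,-0.007,-0.0025,0.024,1],[0.22,0.055,0.95,-0.007,-0.0025,0.024,1]]}}

```text
t: 14.58
position: [0.6381, -0.1796, 0.2452]
orientation: [0.691, 0.596, 0.38, -0.152]
force: [-0.2, -1.2, -3.1]
width: 0.031
```

```bash
python3 - <<'E'
from h import *
p,R,s=cur(); print(p.round(4),s['force'].round(2),s['width'],s['qpos'].round(2))
go(*final())
E
```

```text
[ 0.6381 -0.1796  0.2452] [-0.25 -1.24 -3.11] 0.031035092886905008 [ 0.46  0.32  0.02  2.03 -1.28  0.58  1.87]
row [0.0077, 0.0094, -0.0278, -0.0007, 0.0008, 0.0001] dist 0.005 deg 0.4
```

On station, but joint 5 is close to its limit (−1.28 of −1.29), so I'll look and find a pose that backs off a little.

```bash
python3 look.py hold 385 160 330 300; python3 - <<'E'
from h import *
p,R,s=cur(); print(s['qpos'].round(4),s['joint_velocities'].round(3))
P,F=final(); C=L+.15*N
F2=Ro.from_rotvec([0,0,np.radians(-5)]).as_matrix()@F; go(C-F2[:,0]*.049,F2)
for n in("top","scene"):
    z=np.load(f"{n}_hold.npz"); Pt=cloud(n,z["d"])@np.eye(3); t=(Pt-p)@R
    m=(t[...,0]>.0)&(t[...,0]<.08)&(abs(t[...,1])<.03)&(abs(t[...,2])<.035)&(z["d"]>0)
    if m.sum()>20: q=t[m]; print(n,m.sum(),"tool-frame min/max",np.percentile(q,[2,98],0).round(3).tolist())
E
```

```text
[ 0.4546  0.3211  0.0192  2.0333 -1.2777  0.5767  1.8712] [-0.074 -0.035  0.006  0.044  0.007  0.026 -0.016]
row [0.0084, 0.0112, -0.0542, 0.009, -0.0087, 0.0002] dist 0.008 deg 4.5
top 313 tool-frame min/max [[0.002, -0.011, -0.022], [0.046, 0.018, 0.021]]
scene 388 tool-frame min/max [[0.001, -0.014, -0.015], [0.047, 0.019, 0.029]]
```

View pics/hold.png

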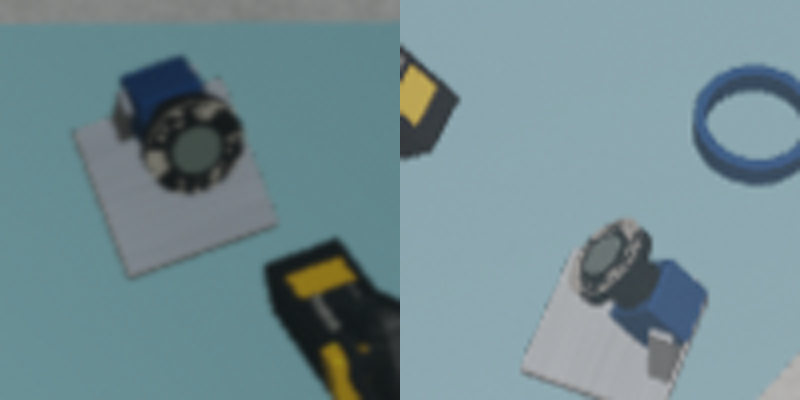

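The crops show the module tipped with its underside toward the lens, at crop (310, 275) in the top view and (425, 105) in the scene view. The cloud shows the module end about 48 mm ahead of the TCP and centred, as planned. I'll turn back about 5° to give joint 5 some margin, then settle.

{"api": "jog_arm", "payload": {"steps": [[0.008,0.011,-0.054,0.009,-0.009,0,1],[0.008,0.011,-0.054,0.009,-0.009,0,1],[0.008,0.011,-0.054,0.009,-0.009,0,1],[0.008,0.011,-0.054,0.009,-0.009,0,1],[0.008,0.011,-0.054,0.009,-0.009,0,1]]}}

```text
t: 15.3
position: [0.6385, -0.1685, 0.2487]
orientation: [0.686, 0.61, 0.356, -0.177]
force: [0.0, 0.7, -3.6]
width: 0.0311
```

{"api": "jog_arm", "payload": {"steps": [[0,0,0,0,0,0,1],[0,0,0,0,0,0,1],[0,0,0,0,0,0,1],[0,0,0,0,0,0,1],[0,0,0,0,0,0,1]]}}

```text
t: 15.92
position: [0.6384, -0.1685, 0.2488]
orientation: [0.686, 0.61, 0.355, -0.177]
force: [0.1, 1.1, -3.1]
width: 0.0313
```

```bash
python3 - <<'E'
from h import *
for n in("top","scene"):
    pic,d=manip.capture(n); np.savez(f"{n}_end.npz",p=pic,d=d)
p,R,s=cur(); print(p.round(4),s['qpos'].round(4),s['joint_velocities'].round(3),s['force'].round(2),s['width'])
C=p+R[:,0]*.048; d=C-L; ax=d@N; print("contacts",C.round(3),"axial",ax.round(3),"lateral",(d-ax*N).round(3),"angle",np.arccos(-R[:,0]@N).round(3))
for n in("top","scene"):
    z=np.load(f"{n}_end.npz"); P=cloud(n,z["d"]); h=cv2.cvtColor(z["p"],cv2.COLOR_RGB2HSV); H,S=h[...,0],h[...,1]
    m=(H>5)&(H<18)&(S>150)&(abs(P[...,0]-.452)<.09)&(abs(P[...,1]+.222)<.1)&(P[...,2]<.15); print(n,"plug",m.sum(),np.median(P[m],0).round(3),np.percentile(P[m][:,2],95).round(3))
    m=(abs(P[...,0]-.481)<.04)&(abs(P[...,1]-.224)<.04)&(P[...,2]>.108)&(P[...,2]<.13); print(n,"blue",m.sum(),P[m].mean(0).round(3))
E
```

```text
[ 0.6384 -0.1685  0.2488] [ 0.5688  0.2981 -0.1668  2.0632 -1.2864  0.4447  1.8131] [-0.001 -0.001  0.     0.001  0.001 -0.     0.   ] [ 0.24 -0.19 -3.9 ] 0.031145530632937936
contacts [ 0.671 -0.159  0.215] axial 0.152 lateral [0.002 0.004 0.003] angle 0.061
top plug 208 [ 0.447 -0.218  0.053] 0.079
top blue 289 [0.48  0.224 0.119]
scene plug 82 [ 0.452 -0.218  0.07 ] 0.079
scene blue 147 [0.484 0.221 0.117]
```

Everything checks out and the arm is steady, so I'm handing in.

```bash
python3 -c "
from h import *
print(manip.sign_off()); p,R,s=cur(); print(p.round(4),s['qpos'].round(4),s['width'])"
```

```text
the job is handed in; nothing more can be done
None
the job is handed in; nothing more can be done
```

The isolator plug is in the red tray, and the gripper is holding the yellow module in front of the inspection camera. I handed in at about 16 s of the 61 s allowed; no verdict came back.

- **Plug:** I pulled it straight up out of the socket, set it down in the tray and let go. It stands upright about 5 mm from the tray's centre, with its top at about 0.08 m, which puts the grip centre near 0.06 m (limit 0.07 m).
- **Yellow module:** I drew it out of its bay, carried it over and tipped it 45° towards the lens. From the arm pose and the measured camera position, the contacts are 152 mm from the lens and about 5 mm off its axis. They face the lens to within 0.06 rad and are 0.215 m above the bench. The arm was at rest, with the grip at 31 mm and about 3.9 N of load on the wrist.
- **Blue module:** it is within measurement error (about 2 mm) of where it started.
- **Other bench objects:** I kept clear of them but did not measure them again at the end.

**Joint 5 near its limit:** it finished at −1.286 rad against a limit of −1.29. I turned the tool back about 5° to gain margin, but the joint moved slightly closer instead (it was at −1.278). It was steady and still inside its range, so I handed in from there.

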